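# Index the reader carriage and hold a flask down in its sprung ring

## Robot

A 6-joint arm with a two-finger parallel gripper is mounted at the origin on a cart in front of the work surface, level with it; the furniture and walls round the work are solid. World frame = base frame: x ahead of the robot, y to its left, z up, the work surface at z = 0. Lengths are in m, angles in degrees, forces in N, time in s.
With the tool pointing down it reaches from about 0.3 to 0.75 m from the base axis. Payload 8.5 kg.
Tool frame: the origin (TCP) lies midway between the tips of the shut fingers; the grasp point (between the pads) lies 19 mm behind it (env.hold_point_z is the distance from the TCP to the grasp point, in m); z points along the fingers, y is the line along which they close (so a half turn about z gives the same grasp; the last joint's range is limited). The gripper opens to 85 mm and grips with 20 to 120 N. Pads are 22 mm wide; open, the fingers measure 114 mm over their backs; the gripper's body (76 mm by 85 mm) begins 54 mm behind the grasp point. The pads swing forward as they close: fully open they stand 13 mm farther back than shut.
Start: joints at [60.373, 21.807, 74.336, -0, 83.858, -12.336], TCP at [0.163, 0.525, 0.231] pointing down, gripper open.
Joint ranges: [-178.18, 178.18], [-50.72, 133.34], [12.68, 142.11], [-81.47, 261.47], [9.98, 163.14], [-165.26, 165.26]. Speed limits (degrees/s): [136.94, 136.94, 180, 180, 180, 180].

## Interface

Orientations are given as a 3x3 rotation matrix whose columns are the frame's x, y, z axes.
In Python, from rig import observe, get_image, camera_info, env gives the robot as it stands.
- The arm moves only by the tool drive_tool, never from a script. Its arguments are lists of equal length, an entry for each row: "offset": the shift along the tool's x, y, z in units of 40 mm (1.0 is 40 mm), a list of three; "turn": the turn, a rotation vector about the tool's x, y, z in units of 6 degrees (1.0 is 6 degrees), a list of three; "hand": the opening, from 0 (shut) to 1 (fully open). A call has exactly 10 rows; each row shifts and turns the commanded pose from where the row before left it, along the tool's axes as they then stand; what a row does not reach is not made up. A row lasts 1/8 s, in which the tool goes at most 62.5 mm and 10.7 degrees, less where a joint would pass 70% of its speed; a pose out of reach is approached as far as the arm can. A call is refused whole if a number of a shift passes 1 or a number of a turn 1, either way. A call with a gripper value outside its range is refused whole. The fingers move at their own pace and stop on an object; "newtons" is the grip in N (left out, the last holds). Time passes only in rows, so rows that do not move let the fingers close, or fill a call up. It gives the time, the measured TCP pose, the force, the opening and the grip force at its end, in the units of the state.
- observe(): the state, without advancing time (a new reading comes with each control period).
- get_image(name): name is "side" or "top"; returns the picture (384x512x3 uint8, blue, green, red); there is no depth.
- camera_info(name): a dict with "fx", "fy", "cx", "cy" (pixels), "world_to_cam" (4x4, takes a point from world to camera coordinates). Camera axes: x right, y down, z forward; pixel columns grow to the right and rows downward; lengths in m; the calibration is good to about 2 mm. A picture is of the moment at which its call begins. camera_info takes no time and is no camera call.
- env.close_job(): hands the job in; it is judged then, once.
The state is a dict: "time_s": time; "q": joint angles; "qvel": joint speeds; "joint_efforts": joint torques, N m; "position": TCP position; "tool_rot": TCP orientation; "ft_force": force on the tool from outside, world axes, zero at the start; "wrist_torque": the same for the moment, N m; "grip_width": finger opening in m; "gripper_force": force on a finger pad.
Only numpy, scipy, OpenCV 4.12 (cv2) and the standard library are available. Lean on these libraries where they do the work, as an engineer would, in place of code of your own. Each camera call takes 0.05 s, during which the arm holds its last target. There are 200 camera calls.

## Task

Slide the reading station's carriage by its knob until the round black mark is right under the tip of the fixed needle, and let go of the knob. Then lift the stoppered round flask out of its cork ring, set it upright in the white sprung ring on the carriage, press it down until the ring has sunk nearly to its stop, and finish holding it pressed there, touching nothing but the flask, with the mark still under the needle. Leave the timer, the two bottles and the tape roll where they are.

Things in the scene. Friction and masses are not known exactly. Their poses are not given: they have to be found in the camera images.
- station: Fixed reading station, aluminium base 130 x 330 mm. Origin under its centre on the bench (z = 0); y along the rails, x towards the reader behind it. Its grey carriage (110 x 190 mm, top 30 mm above the bench) carries the sprung ring (left, +y), an upright black knob (right) and the mark (rear). In these axes the ring's centre lies 20 mm in +x and 120 mm in +y from the knob's axis.
- carriage (a joint): Position of the carriage along the rails, 0 to 0.12 m, growing in the station's +y (left). About 5 N of friction keeps it where it is left.
- cradle_ring (a joint): How far the sprung ring is pressed down, 0 (up) to 0.016 m (on its stop, against the three spring sleeves). Vertical slide, spring 500 N/m; it takes about 4 N to start and about 12 N at the stop. The flask's weight alone does not sink it.
- ring_top (a point): Centre of the top face of the white sprung ring, which is 73 mm above the bench when up; it moves with the ring. Ring 78 mm outside, 48 mm inside diameter, 9 mm thick, open below. With the flask seated and upright the bulb's centre is about 19 mm above this point.
- knob_grip (a point): Point on the axis of the carriage's upright knob, 66 mm above the bench, 36 mm above the carriage: a place to grip. Black shaft 16 mm in diameter; its cap (20 mm across) reaches from 75 to 82 mm above the bench.
- mark (a point): Centre of the flat round black mark, 12 mm in diameter, on the carriage top (30.6 mm above the bench) near its rear edge.
- needle_tip (a point): Tip of the fixed vertical needle, 34.5 mm above the bench (about 4 mm above the mark). The needle hangs from a steel arm 78 mm above the bench that comes from the reader head behind the carriage.
- needle_stand: Fixed reader stand behind the station: white head 45 x 56 mm from 60 to 110 mm above the bench with a lens towards the carriage, and the needle arm. Origin on the bench; same axes as the station. The head's centre lies 45 mm to +y of the origin, the needle tip 59 mm to -x of it. Where it stands along the rails varies.
- cork_ring: Cork ring that holds the flask, fixed to the bench: 90 mm outside, 48 mm inside diameter at the top, 25 mm high. Origin at the centre of its underside.
- flask: Round-bottomed glass flask with dark rubber stopper, 120 mm high, about 0.18 kg, upright in the cork ring at the start. Origin at the lowest point of the bulb, z along the neck. Bulb 62 mm in diameter; neck 22 mm in diameter up to 102 mm above the origin; lip 27 mm across at 102 to 106 mm; stopper 24 mm across, to 120 mm.
- bulb (a point): Centre of the flask's bulb, 31 mm above the flask's origin.
- neck (a point): Point on the neck's axis, 83 mm above the flask's origin: a place to grip.
- timer: White bench timer 60 x 68 x 18 mm, to be left alone. Origin under its centre.
- buffer_bottle: Round reagent bottle 56 mm in diameter, 103 mm high, to be left alone. Origin under its centre.
- small_bottle: Small round bottle 34 mm in diameter, 68 mm high, to be left alone. Origin under its centre.
- tape_roll: Roll of tape 62 mm in diameter, 18 mm high, lying flat, to be left alone. Origin under its centre.
Not all that is in view belongs to the job. Leave any orange or turquoise look-alike of the cork_ring alone.

How it is judged (in metres and radians):
On the way, in this order (a step that is already met when the one before it is completed fails the run):
1. the mark is under the needle and the knob released, the flask still in its cork ring (horizontal distance between mark and needle_tip below 0.006 m and contact force between the fingers and station below 0.2 N and distance of bulb from where it was at the start of the episode below 0.015 m), for 0.2 s.
2. the flask is lifted out of the cork ring (z of flask in the frame of cork_ring above 0.04 m and contact force between the fingers and flask above 0.5 N), for 0.1 s.
At the end, for the whole second after the job is handed in: Mark within 6 mm of the needle tip (from above); flask seated in the sprung ring (bulb within 5 mm of its axis), within 0.15 rad of upright, still; ring down more than 12 of 16 mm, flask on it with over 5 N, fingers on the flask with over 3 N; the robot touches the station nowhere (horizontal distance between mark and needle_tip below 0.006 m and value of joint cradle_ring above 0.012 m and horizontal distance between bulb and ring_top below 0.005 m and z of bulb in the frame of ring_top between 0.015 and 0.024 m and angle between flask's own z axis and vertical below 0.15 rad and linear speed of flask below 0.02 m/s and contact force between the fingers and flask above 3 N and contact force between flask and station above 5 N and contact force between each of the arm, the fingers and station below 0.5 N); the arm keeps its last pose, push and grip.
It fails at once if a bystander (timer, bottles, tape roll) is moved more than 30 mm (distance of any of timer, buffer_bottle, small_bottle, tape_roll from where it was at the start of the episode above 0.03 m).
It fails at once if the flask is tipped far over (more than 0.8 rad) (angle between flask's own z axis and vertical above 0.8 rad).
It also fails if it takes over 48 s, if anything falls off the work surface, if the arm or the gripper's body presses on something with over 40 N, if the wrist force passes 120 N, or if a joint passes its speed limit or range.

## Working session

There is one attempt and no reset: what is moved stays moved. The work goes in short steps, Python scripts to look and compute and a tool call to move; the robot and the scene stay as the last step left them, time stands still between calls to the robot, and variables do not carry over. Pictures are saved under pics/ and viewed, at most 10 in all, crops included, and the job is handed in when it is done.

Besides the shell and the picture viewer there is one more tool, called after ">>>" as name(argument=value, ...), one argument or row to a line, values as JSON. drive_tool: Moves the arm, as the interface text tells. Its arguments: {"type":"object","properties":{"offset":{"type":"array"},"turn":{"type":"array"},"hand":{"type":"array"},"newtons":{"type":"number"}},"required":["offset","turn","hand"]}

```bash
mkdir -p pics; cat > h.py <<'E'
import numpy as np, cv2
from rig import observe, get_image, camera_info, env
def ray(n,u,v):
    c=camera_info(n);T=np.array(c["world_to_cam"]);R=T[:3,:3];t=T[:3,3]
    return -R.T@t, R.T@np.array([(u-c["cx"])/c["fx"],(v-c["cy"])/c["fy"],1])
def atz(n,u,v,z):
    o,d=ray(n,u,v);return o+d*(z-o[2])/d[2]
def proj(n,p):
    c=camera_info(n);T=np.array(c["world_to_cam"]);q=T[:3,:3]@np.array(p)+T[:3,3]
    return np.array([c["fx"]*q[0]/q[2]+c["cx"],c["fy"]*q[1]/q[2]+c["cy"]])
E
python3 - <<'E'
from h import *
for n in("side","top"):
    im=get_image(n);cv2.imwrite(f"pics/{n}0.png",im);cv2.imwrite(f"pics/{n}0b.png",cv2.resize(im,(800,600),interpolation=3))
    print(n,ray(n,256,192),camera_info(n)["fx"])
s=observe();print(s["time_s"],s["position"],s["tool_rot"],s["grip_width"],env.hold_point_z)
E
```

```text
side (array([-0.01947393,  1.066344  ,  0.66759168]), array([ 0.44518781, -0.75952162, -0.47445036])) 363.35818408979253
top (array([0.40687126, 0.08593417, 1.64604237]), array([ 8.97568245e-02, -2.30790529e-05, -9.96195100e-01])) 487.6207732569612
0.1 [0.1633556  0.52492521 0.23078578] [[-9.54813455e-01  2.97205129e-01 -6.14898291e-04]
 [ 2.97205647e-01  9.54812875e-01 -1.08514364e-03]
 [ 2.64602551e-04 -1.21886099e-03 -9.99999222e-01]] 0.08522051988520715 0.0187
```

View pics/top0b.png

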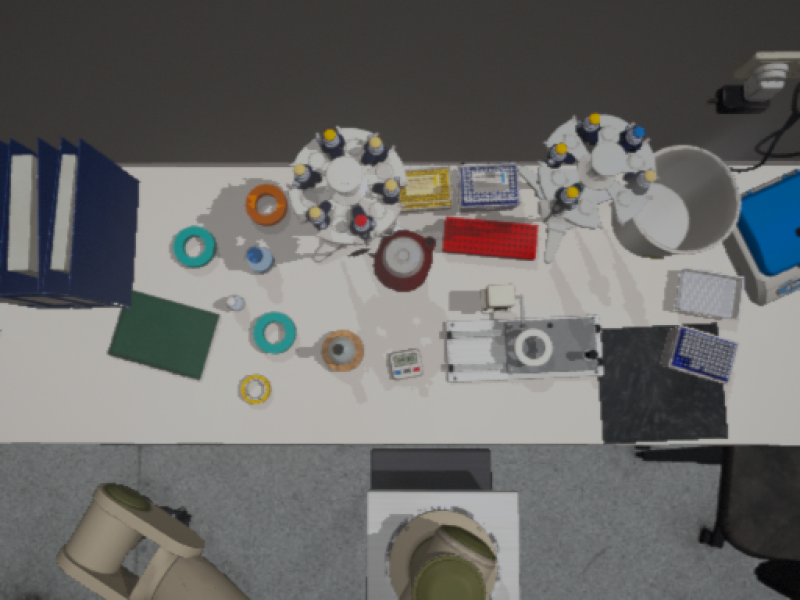

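View pics/side0b.png

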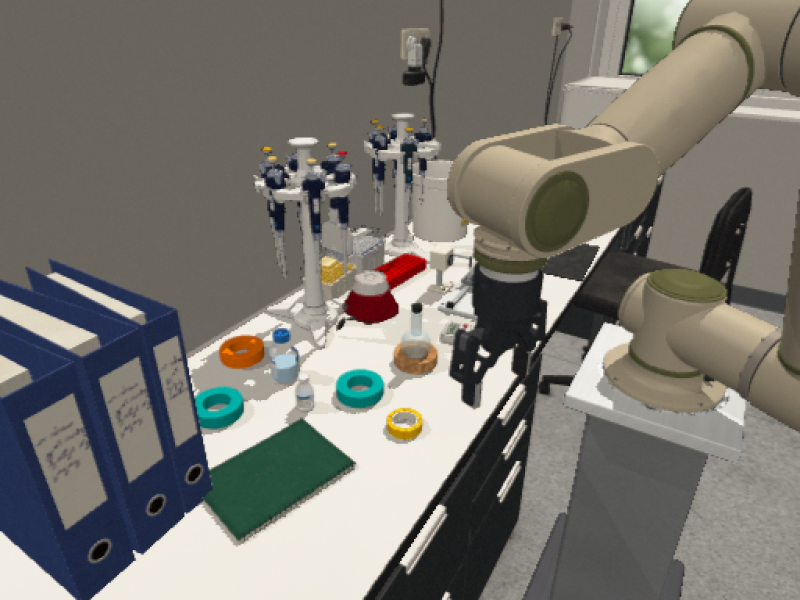

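The top view shows the flask in the tan cork ring at about (343,350) of 800x600. The look-alikes are two turquoise rings at (274,333) and (194,247), and an orange ring at (266,205). The station is at (523,348), with the sprung ring at (533,347), a dark knob near (592,355), and the reader head at (500,297). I'll check these in one close crop.

```bash
python3 - <<'E'
from h import *
im=cv2.imread("pics/top0.png")
a=cv2.resize(im[178:250,280:394],None,fx=7,fy=7,interpolation=cv2.INTER_CUBIC)
cv2.imwrite("pics/c1.png",a)
b=cv2.resize(im[195:255,190:275],None,fx=8,fy=8,interpolation=cv2.INTER_CUBIC)
cv2.imwrite("pics/c2.png",b)
E
```

```text
(no output)
```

View pics/c1.png

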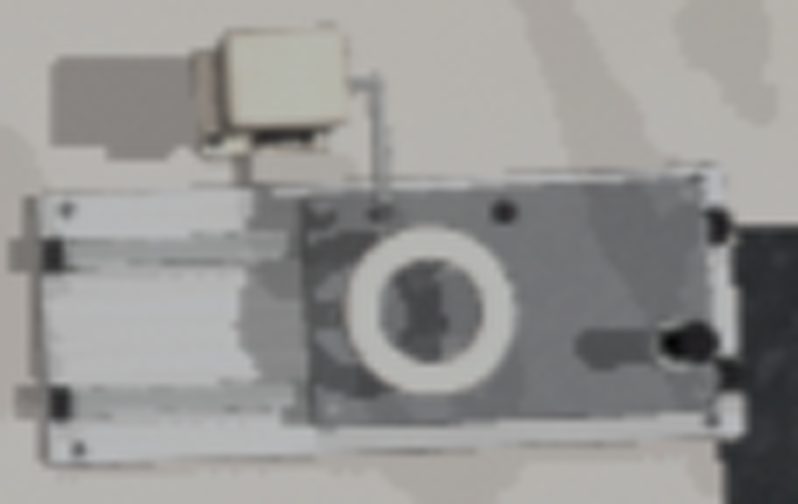

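View pics/c2.png

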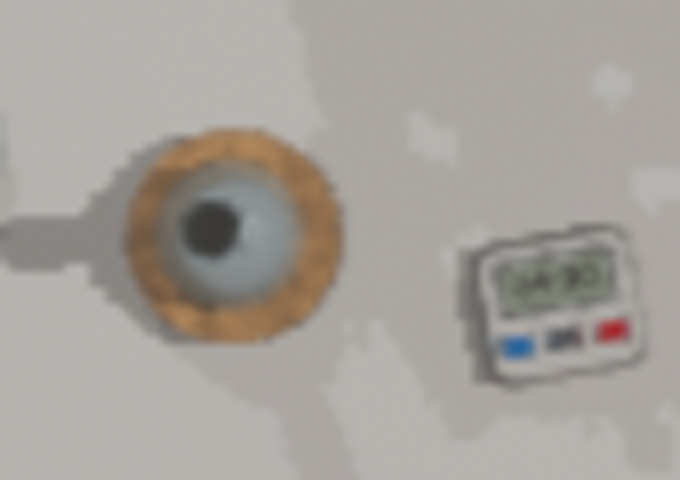

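The crops confirm the picks:
- **Station (c1):** sprung ring (430,310), knob cap (688,342), mark (503,212), arm and needle end (378,213), head top (283,78).
- **Flask (c2):** stopper (210,228), in the tan cork ring (235,236).

```bash
python3 - <<'E'
from h import *
np.set_printoptions(precision=4,suppress=True)
C=lambda x,y:(280+(x+.5)/7-.5,178+(y+.5)/7-.5)
D=lambda x,y:(190+(x+.5)/8-.5,195+(y+.5)/8-.5)
P={}
for n,x,y,z in[("ring",430,310,.073),("knob",690,342,.082),("mark",503,212,.0306),("armend",378,210,.078),("tipdot",380,214,.0345),("head",285,78,.110),("c_fl",42,462,.0),("cornFR",742,437,.0),("cornRL",30,195,0)]:
    P[n]=atz("top",*C(x,y),z);print(n,P[n])
for n,x,y,z in[("stopper",210,228,.1336),("cork",235,236,.025),("timer",562,305,.018)]:
    P[n]=atz("top",*D(x,y),z);print(n,P[n])
k=P["ring"]-P["knob"];print(k[:2],np.hypot(*k[:2]),"yaw",np.degrees(np.arctan2(k[1],k[0])-np.arctan2(.12,.02)))
yaw=np.arctan2(k[1],k[0])-np.arctan2(.12,.02)
R=np.array([[np.cos(yaw),-np.sin(yaw)],[np.sin(yaw),np.cos(yaw)]])
print("tip from head",P["head"][:2]+R@[-.059,-.045])
for n in("mark","armend","tipdot"):print(n,R.T@(P[n]-P["ring"])[:2])
s=observe();print(s["q"],s["time_s"])
E
```

```text
ring [ 0.4524 -0.1868  0.073 ]
knob [ 0.4377 -0.3029  0.082 ]
mark [ 0.4998 -0.2294  0.0306]
armend [ 0.498 -0.163  0.078]
tipdot [ 0.4986 -0.1708  0.0345]
head [ 0.5557 -0.1171  0.11  ]
c_fl [ 0.3818 -0.0131  0.    ]
cornFR [ 0.3942 -0.3469  0.    ]
cornRL [ 0.5097 -0.0081  0.    ]
stopper [0.4466 0.2103 0.1336]
cork [0.4461 0.2089 0.025 ]
timer [0.4179 0.0733 0.018 ]
[0.0147 0.1161] 0.11704132775277712 yaw 2.2615197907234506
tip from head [ 0.4985 -0.1644]
mark [ 0.0457 -0.0444]
armend [0.0465 0.022 ]
tipdot [0.0468 0.0141]
[ 60.3729  21.8374  74.3779  -0.0001  83.8562 -12.3372] 0.1
```

>>> drive_tool(
  offset=[
    [-1,-0.5,0],
    [-1,-0.5,0],
    [-1,-0.5,0],
    [-1,-0.5,0],
    [-0.5,-1,0],
    [-0.5,-1,0],
    [-0.5,-1,0],
    [-0.5,-1,0],
    [0,-1,0],
    [0,-1,0],
  ],
  turn=[
    [0,0,-0.81],
    [0,0,-0.81],
    [0,0,-0.81],
    [0,0,-0.81],
    [0,0,0],
    [0,0,0],
    [0,0,0],
    [0,0,0],
    [0,0,0],
    [0,0,0],
  ],
  hand=[1,1,1,1,1,1,1,1,1,1],
  newtons=30,
)

```text
time_s: 1.35
position: [0.3954, 0.1809, 0.231]
tool_rot: [[-0.999, -0.037, -0.001], [-0.037, 0.999, -0.0], [0.001, -0.0, -1.0]]
ft_force: [0.4, -0.7, -0.9]
grip_width: 0.0853
gripper_force: 0.0
```

>>> drive_tool(
  offset=[
    [-0.06,-1,0],
    [-0.06,-1,0],
    [-0.06,-1,0],
    [-0.06,-1,0],
    [-0.06,-1,0],
    [-0.06,-1,0],
    [-0.06,-1,0],
    [-0.06,-1,0],
    [-0.06,-1,0],
    [-0.05,-1,0],
  ],
  turn=[
    [0,0,0],
    [0,0,0],
    [0,0,0],
    [0,0,0],
    [0,0,0],
    [0,0,0],
    [0,0,0],
    [0,0,0],
    [0,0,0],
    [0,0,0],
  ],
  hand=[1,1,1,1,1,1,1,1,1,1],
)

```text
time_s: 2.6
position: [0.4339, -0.2179, 0.2311]
tool_rot: [[-0.999, -0.037, -0.0], [-0.037, 0.999, 0.0], [0.0, 0.0, -1.0]]
ft_force: [0.2, 0.2, 0.5]
grip_width: 0.0856
gripper_force: 0.0
```

>>> drive_tool(
  offset=[
    [0,-1,0],
    [0,-1,0],
    [0,-0.2,0.5],
    [0,0,1],
    [0,0,1],
    [0,0,0.3],
    [0,0,0],
    [0,0,0],
    [0,0,0],
    [0,0,0],
  ],
  turn=[
    [0,0,0],
    [0,0,0],
    [0,0,0],
    [0,0,0],
    [0,0,0],
    [0,0,0],
    [0,0,0],
    [0,0,0],
    [0,0,0],
    [0,0,0],
  ],
  hand=[1,1,1,1,1,1,1,1,1,1],
)

```text
time_s: 3.85
position: [0.4375, -0.3047, 0.12]
tool_rot: [[-0.999, -0.038, 0.001], [-0.038, 0.999, -0.001], [-0.001, -0.001, -1.0]]
ft_force: [-0.3, -0.2, 0.2]
grip_width: 0.0854
gripper_force: 0.0
```

Check from the side camera, before descending over the knob. With the arm out of the way it also refines the flask and needle.

```bash
python3 - <<'E'
from h import *
im=get_image("side");cv2.imwrite("pics/s1.png",im)
for n,p in [("knob",(.437,-.306,.066)),("tip",(.4985,-.165,.0345)),("mark",(.4998,-.2294,.0306)),("ring",(.4524,-.1868,.073)),("neck",(.4465,.21,.0966)),("head",(.5557,-.1171,.11)),("tcp",(.4375,-.3047,.12))]: print(n,proj("side",p))
a=cv2.resize(im[130:205,255:355],None,fx=8,fy=8,interpolation=cv2.INTER_CUBIC);cv2.imwrite("pics/s1c.png",a)
E
```

```text
knob [327.3399687  158.94640571]
tip [299.64637016 174.74316968]
mark [305.71808258 169.82599589]
ring [313.11824496 166.59410299]
neck [265.90186464 205.07200948]
head [282.36952094 158.561621  ]
tcp [328.37832045 147.02342215]
```

View pics/s1c.png

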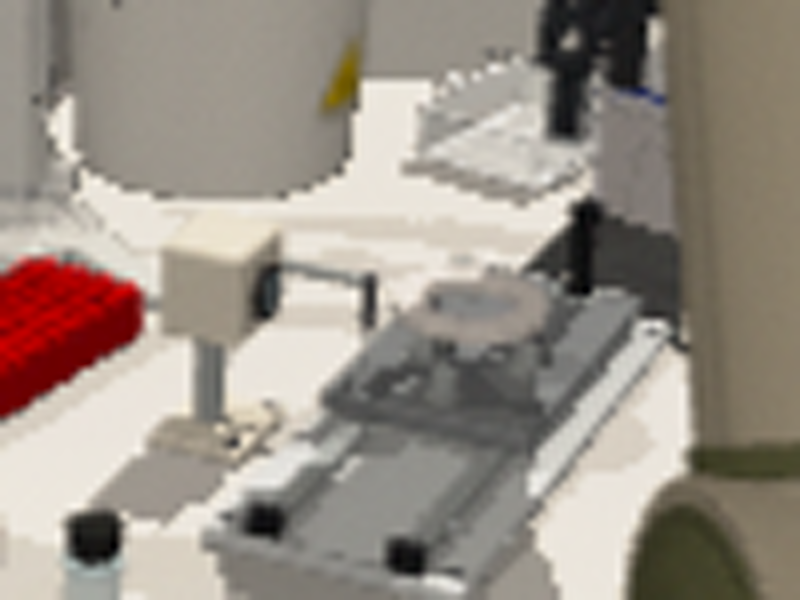

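>>> drive_tool(
  offset=[
    [0,0,0.6],
    [0,0,0.6],
    [0,0,0.5],
    [0,0,0.2],
    [0,0,0],
    [0,0,0],
    [0,0,0],
    [0,0,0],
    [0,0,0],
    [0,0,0],
  ],
  turn=[
    [0,0,0],
    [0,0,0],
    [0,0,0],
    [0,0,0],
    [0,0,0],
    [0,0,0],
    [0,0,0],
    [0,0,0],
    [0,0,0],
    [0,0,0],
  ],
  hand=[1,1,1,0.5,0,0,0,0,0,0],
  newtons=30,
)

```text
time_s: 5.15
position: [0.4376, -0.305, 0.0441]
tool_rot: [[-0.999, -0.037, 0.001], [-0.037, 0.999, -0.001], [-0.001, -0.001, -1.0]]
ft_force: [-0.3, -1.1, 6.6]
grip_width: 0.0181
gripper_force: 29.0
```

>>> drive_tool(
  offset=[
    [0,0.3,0],
    [0,0.3,0],
    [0,0.3,0],
    [0,0.3,0],
    [0,0.3,0],
    [0,0.05,0],
    [0,0,0],
    [0,0,0],
    [0,0,0],
    [0,0,0],
  ],
  turn=[
    [0,0,0],
    [0,0,0],
    [0,0,0],
    [0,0,0],
    [0,0,0],
    [0,0,0],
    [0,0,0],
    [0,0,0],
    [0,0,0],
    [0,0,0],
  ],
  hand=[0,0,0,0,0,0,0,0,0,0],
)

```text
time_s: 6.4
position: [0.4349, -0.2431, 0.0441]
tool_rot: [[-0.999, -0.038, 0.0], [-0.038, 0.999, -0.001], [-0.0, -0.001, -1.0]]
ft_force: [-4.6, -1.0, 7.7]
grip_width: 0.0182
gripper_force: 29.3
```

```bash
python3 - <<'E'
from h import *
im=get_image("top")
a=cv2.resize(im[178:238,300:360],None,fx=10,fy=10,interpolation=cv2.INTER_CUBIC)
im=get_image("side")
b=cv2.resize(im[150:190,280:320],None,fx=15,fy=15,interpolation=cv2.INTER_CUBIC)[:,:200*3]
cv2.imwrite("pics/m1.png",np.hstack([cv2.resize(a,(400,400)),cv2.resize(b,(400,400))]))
E
```

```text
(no output)
```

View pics/m1.png

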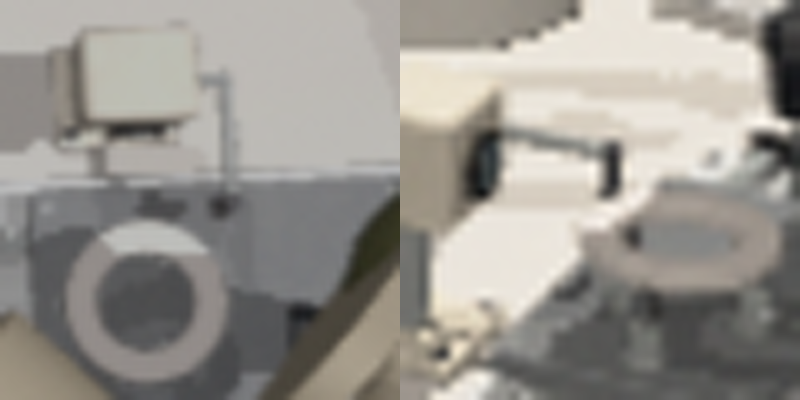

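The top crop (left half) shows the mark and needle end merged into one blob near (222,206). The side crop shows the needle at (610,190), free of the ring. I'll measure the offset numerically from raw pixels.

```bash
python3 - <<'E'
from h import *
a=np.array(cv2.cvtColor(cv2.imread("pics/top0.png"),6),int);b=np.array(cv2.cvtColor(get_image("top"),6),int)
print("before tip");print(a[198:214,327:342]);print("now");print(b[198:214,327:342]);print("before mark");print(a[204:214,346:358])
for p in [(.4985,-.1644,.0345),(.4985,-.1644,.078),(.4974,-.1675,.0306)]:print(proj("top",p))
E
```

```text
before tip
[[175 179 180 180 179 175 136 150 162 175 179 180 179 179 179]
 [171 178 178 180 180 175 141 148 149 172 179 180 179 179 179]
 [167 169 170 176 179 176 140 147 153 173 179 180 180 179 179]
 [167 167 167 170 177 175 140 147 156 174 179 179 179 179 179]
 [167 167 165 166 174 173 138 145 155 172 177 177 177 176 177]
 [167 166 152 148 156 156 127 136 140 152 156 158 161 164 160]
 [162 162 157 156 160 166 142 137 146 167 172 173 173 174 173]
 [139 137 127 123 126 128 117 128 130 127 130 133 135 136 128]
 [111 111 110 110 111 110 100 122 126 116 117 119 120 120 118]
 [108 107 108 108 109 105  92  90  92 105 115 117 119 118 118]
 [ 86 102 109 109 107  88  67  78  84  99 108 115 117 118 118]
 [ 81 102 108 108 108  99  80  88  95 105 109 117 121 123 122]
 [100 105 105 106 107 106 109 114 109 111 116 132 147 152 153]
 [102  87  81  81  81  81  86 112 116 138 168 176 178 178 179]
 [ 79  76  75  77  76  77  93 135 167 176 180 182 181 181 181]
 [ 76  75  77  77  78  97 140 171 180 181 181 181 181 181 180]]
now
[[183 187 187 187 187 182 143 157 168 182 186 186 186 186 185]
 [178 185 186
[... 839 characters left out ...]
 115 113 112 119 121 123 124]
 [183 167 135 117 112 111 117 115 112 112 113 121 121 123 124]]
before mark
[[172 156 150 151 153 152 140 137 139 140 141 130]
 [126 121 119 120 120 119 117 119 120 120 119 118]
 [118 117 116 115 110  92  96 109 117 117 117 117]
 [117 117 117 113  83  57  57  81 110 115 115 117]
 [117 115 116 113  73  46  45  69 106 115 115 116]
 [116 116 115 112  89  64  61  90 110 115 116 116]
 [120 117 117 114 112 111 111 112 114 116 117 117]
 [146 130 118 116 115 115 115 115 115 116 115 115]
 [177 165 132 119 115 115 115 115 116 115 115 115]
 [181 180 174 147 122 115 115 115 117 116 114 115]]
[331.89868656 208.17918233]
[333.99638924 207.40998948]
[332.6616119  208.57920469]
```

>>> drive_tool(
  offset=[
    [0,0.04,0],
    [0,0,0],
    [0,0,0],
    [0,0,0],
    [0,0,0],
    [0,0,0],
    [0,0,0],
    [0,0,-0.5],
    [0,0,-1],
    [0,0,-1],
  ],
  turn=[
    [0,0,0],
    [0,0,0],
    [0,0,0],
    [0,0,0],
    [0,0,0],
    [0,0,0],
    [0,0,0],
    [0,0,0],
    [0,0,0],
    [0,0,0],
  ],
  hand=[0,0,0,0.6,0.6,0.6,0.6,0.6,0.6,0.6],
)

```text
time_s: 7.8
position: [0.4348, -0.2408, 0.1443]
tool_rot: [[-0.999, -0.037, -0.001], [-0.037, 0.999, 0.001], [0.001, 0.001, -1.0]]
ft_force: [1.0, -0.4, 0.3]
grip_width: 0.0513
gripper_force: 0.0
```

>>> drive_tool(
  offset=[
    [0,0,-1],
    [0,0,-1],
    [0,1,0],
    [0,1,0],
    [0,1,0],
    [0,1,0],
    [0,1,0],
    [0,1,0],
    [0,1,0],
    [0,1,0],
  ],
  turn=[
    [0,0,0],
    [0,0,0],
    [0,0,0],
    [0,0,0],
    [0,0,0],
    [0,0,0],
    [0,0,0],
    [0,0,0],
    [0,0,0],
    [0,0,0],
  ],
  hand=[1,1,1,1,1,1,1,1,1,1],
)

```text
time_s: 9.05
position: [0.4226, 0.0801, 0.2233]
tool_rot: [[-0.999, -0.037, 0.0], [-0.037, 0.999, 0.0], [-0.0, 0.0, -1.0]]
ft_force: [-0.9, -0.1, 0.3]
grip_width: 0.0856
gripper_force: 0.0
```

```bash
python3 - <<'E'
from h import *
b=np.array(cv2.cvtColor(get_image("top"),6),int)
print(b[204:214,327:342])
im=get_image("top");cv2.imwrite("pics/t2.png",im)
a=cv2.resize(im[178:250,280:394],None,fx=7,fy=7,interpolation=cv2.INTER_CUBIC);cv2.imwrite("pics/t2c.png",a)
E
```

```text
[[164 164 160 159 162 169 144 139 148 168 175 175 176 177 175]
 [140 140 128 124 127 130 119 132 132 129 133 136 138 138 131]
 [111 113 109 110 109 106 100 123 129 118 118 121 122 123 121]
 [106 107 108 106  87  73  75  88  94 106 117 120 120 121 121]
 [ 83 103 108 105  72  53  55  77  86 101 110 118 120 120 120]
 [ 83 103 108 105  72  56  59  86  96 105 110 118 120 120 121]
 [ 99 108 109 106  87  74  85 109 109 110 111 118 119 120 121]
 [112 109 108 108 106 106 108 115 111 110 111 118 120 121 121]
 [143 120 111 110 109 110 111 116 111 110 109 117 119 119 120]
 [177 148 124 113 109 109 114 112 110 109 110 117 119 119 120]]
```

View pics/t2c.png

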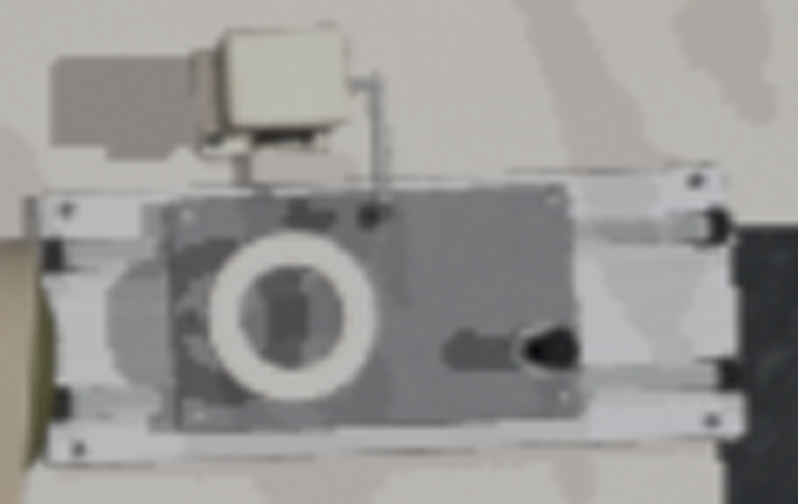

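The crop shows the mark directly under the needle at (368,213), the ring at (292,317) and the knob free. Next is the flask.

>>> drive_tool(
  offset=[
    [-0.21,0.9,0],
    [-0.2,0.9,0],
    [-0.2,0.9,0],
    [-0.1,0.51,0],
    [0,0,0.5],
    [0,0,0.5],
    [0,0,0],
    [0,0,0],
    [0,0,0],
    [0,0,0],
  ],
  turn=[
    [0,0,0],
    [0,0,0],
    [0,0,0],
    [0,0,0],
    [0,0,0],
    [0,0,0],
    [0,0,0],
    [0,0,0],
    [0,0,0],
    [0,0,0],
  ],
  hand=[1,1,1,1,1,1,1,1,1,1],
)

```text
time_s: 10.4
position: [0.4467, 0.2081, 0.1838]
tool_rot: [[-0.999, -0.037, 0.001], [-0.037, 0.999, 0.0], [-0.001, 0.0, -1.0]]
ft_force: [0.0, 0.2, 0.4]
grip_width: 0.0851
gripper_force: 0.0
```

```bash
python3 - <<'E'
from h import *
C=lambda x,y:(280+(x+.5)/7-.5,178+(y+.5)/7-.5)
print("ring",atz("top",*C(292,317),.073)[:2],"knob",atz("top",*C(556,348),.082)[:2])
s=observe();print(s["position"])
im=get_image("side");a=cv2.resize(im[130:250,205:325],None,fx=5,fy=5,interpolation=cv2.INTER_CUBIC);cv2.imwrite("pics/f1.png",a)
for z in(.0966,.1336,.0446):
  print((proj("side",(.4464,.2097,z))-[205,130])*5+2)
print((proj("side",s["position"])-[205,130])*5+2)
E
```

```text
ring [ 0.4491504  -0.12365136] knob [ 0.43495491 -0.24213319]
[0.44670505 0.20810147 0.18383098]
[306.88543812 377.19288469]
[308.02833162 324.94617377]
[305.33672409 447.99144574]
[310.48956048 250.24808191]
```

View pics/f1.png

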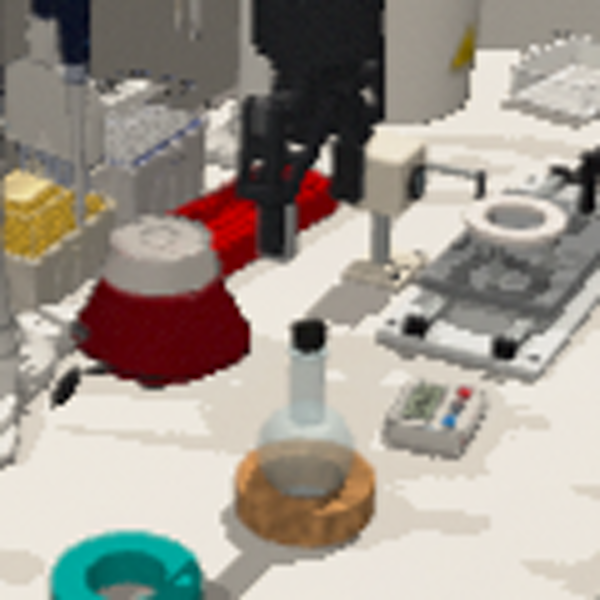

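The stopper top (308,325) and neck sit where predicted, and the gripper is above them. I'll descend and grip.

>>> drive_tool(
  offset=[
    [0,0.03,0.8],
    [0,0,0.8],
    [0,0,0.8],
    [0,0,0.27],
    [0,0,0],
    [0,0,0],
    [0,0,0],
    [0,0,0],
    [0,0,0],
    [0,0,0],
  ],
  turn=[
    [0,0,0],
    [0,0,0],
    [0,0,0],
    [0,0,0],
    [0,0,0],
    [0,0,0],
    [0,0,0],
    [0,0,0],
    [0,0,0],
    [0,0,0],
  ],
  hand=[1,1,1,1,0.2,0,0,0,0,0],
  newtons=50,
)

```text
time_s: 11.7
position: [0.4468, 0.2103, 0.0772]
tool_rot: [[-0.999, -0.037, 0.002], [-0.037, 0.999, 0.002], [-0.002, 0.002, -1.0]]
ft_force: [-0.1, 6.4, 1.3]
grip_width: 0.0217
gripper_force: 48.6
```

>>> drive_tool(
  offset=[
    [0,0,-0.3],
    [0,0,-0.5],
    [0,0,-0.7],
    [0,0,-0.7],
    [0,0,-0.5],
    [0,0,0],
    [0,-0.3,0],
    [0,-0.6,0],
    [0.03,-0.8,0],
    [0.03,-0.8,0],
  ],
  turn=[
    [0,0,0],
    [0,0,0],
    [0,0,0],
    [0,0,0],
    [0,0,0],
    [0,0,0],
    [0,0,0],
    [0,0,0],
    [0,0,0],
    [0,0,0],
  ],
  hand=[0,0,0,0,0,0,0,0,0,0],
)

```text
time_s: 12.95
position: [0.4472, 0.1077, 0.1835]
tool_rot: [[-0.999, -0.038, -0.002], [-0.038, 0.999, -0.0], [0.002, -0.0, -1.0]]
ft_force: [-0.5, -0.6, -1.2]
grip_width: 0.0217
gripper_force: 48.9
```

>>> drive_tool(
  offset=[
    [0.03,-0.8,0],
    [0.03,-0.8,0],
    [0.03,-0.8,0],
    [0.03,-0.8,0],
    [0.03,-0.8,0],
    [0.02,-0.8,0],
    [0,-0.6,0],
    [0,-0.38,0],
    [0,0,0],
    [0,0,0],
  ],
  turn=[
    [0,0,0],
    [0,0,0],
    [0,0,0],
    [0,0,0],
    [0,0,0],
    [0,0,0],
    [0,0,0],
    [0,0,0],
    [0,0,0],
    [0,0,0],
  ],
  hand=[0,0,0,0,0,0,0,0,0,0],
)

```text
time_s: 14.2
position: [0.4494, -0.1213, 0.1843]
tool_rot: [[-0.999, -0.038, -0.001], [-0.038, 0.999, 0.001], [0.001, 0.001, -1.0]]
ft_force: [0.5, 0.3, -1.8]
grip_width: 0.0216
gripper_force: 48.8
```

```bash
python3 - <<'E'
from h import *
s=observe();p=s["position"];print(s["time_s"],p,s["grip_width"],s["ft_force"])
im=get_image("side");x0,y0=270,115;a=cv2.resize(im[y0:y0+75,x0:x0+75],None,fx=8,fy=8,interpolation=cv2.INTER_CUBIC)
f=lambda q:np.round((proj("side",q)-[x0,y0])*8+3.5)
fo=p-np.array([0,0,.0636])
print("pred bulb",f(fo+[0,0,.031]),"origin",f(fo),"stopper",f(fo+[0,0,.12]),"ring",f((.45,-.1213,.073)))
cv2.imwrite("pics/g1.png",a)
E
```

```text
14.2 [ 0.44941926 -0.1213245   0.18429836] 0.021640656268914316 [ 0.54312479  0.33630249 -1.83036647]
pred bulb [313. 313.] origin [308. 374.] stopper [328. 131.] ring [300. 465.]
```

View pics/g1.png

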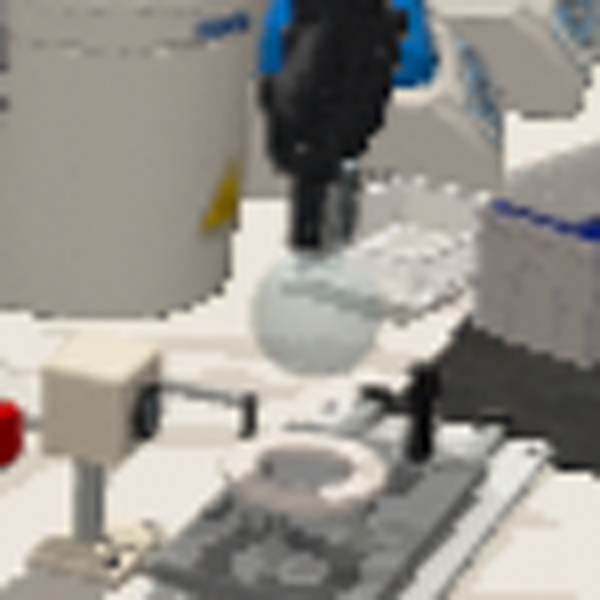

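The bulb at (317,312) is centred over the ring at (307,470), within about 1 mm of the prediction. I'll descend gently.

>>> drive_tool(
  offset=[
    [0,0,0.3],
    [0,0,0.4],
    [0,0,0.4],
    [0,0,0.2],
    [0,0,0.1],
    [0,0,0.1],
    [0,0,0.1],
    [0,0,0],
    [0,0,0],
    [0,0,0],
  ],
  turn=[
    [0,0,0],
    [0,0,0],
    [0,0,0],
    [0,0,0],
    [0,0,0],
    [0,0,0],
    [0,0,0],
    [0,0,0],
    [0,0,0],
    [0,0,0],
  ],
  hand=[0,0,0,0,0,0,0,0,0,0],
)

```text
time_s: 15.5
position: [0.4498, -0.122, 0.1208]
tool_rot: [[-0.999, -0.037, 0.001], [-0.037, 0.999, -0.0], [-0.001, -0.0, -1.0]]
ft_force: [-0.3, 0.5, 3.5]
grip_width: 0.0219
gripper_force: 49.3
```

>>> drive_tool(
  offset=[
    [0,0,0.08],
    [0,0,0.08],
    [0,0,0.08],
    [0,0,0.03],
    [0,0,0],
    [0,0,0],
    [0,0,0],
    [0,0,0],
    [0,0,0],
    [0,0,0],
  ],
  turn=[
    [0,0,0],
    [0,0,0],
    [0,0,0],
    [0,0,0],
    [0,0,0],
    [0,0,0],
    [0,0,0],
    [0,0,0],
    [0,0,0],
    [0,0,0],
  ],
  hand=[0,0,0,0,0,0,0,0,0,0],
)

```text
time_s: 16.75
position: [0.4499, -0.122, 0.1101]
tool_rot: [[-0.999, -0.037, 0.001], [-0.037, 0.999, -0.0], [-0.001, -0.0, -1.0]]
ft_force: [-0.2, 2.1, 8.4]
grip_width: 0.0216
gripper_force: 49.7
```

```bash
python3 - <<'E'
from h import *
for i in range(4):
    im=get_image("side");s=observe();print(s["position"],s["ft_force"],s["grip_width"],s["wrist_torque"])
x0,y0=270,125;a=cv2.resize(im[y0:y0+75,x0:x0+75],(400,400),interpolation=cv2.INTER_CUBIC)
t=get_image("top");b=cv2.resize(t[178:238,295:355],(400,400),interpolation=cv2.INTER_CUBIC)
cv2.imwrite("pics/e1.png",np.hstack([a,b]))
print(np.array(cv2.cvtColor(t,6),int)[204:214,327:338])
E
```

```text
[ 0.44990702 -0.12203849  0.11007045] [-0.93171048  2.68909643  9.22854391] 0.02120085660331079 [0.34566311 0.21905265 0.04386477]
[ 0.44989285 -0.12203997  0.11005234] [-2.36116357  1.99176647  9.08657206] 0.021631050401089286 [0.378587   0.2243523  0.07323437]
[ 0.44989881 -0.12203604  0.11005444] [-1.85376364  1.73274092  8.5724999 ] 0.021325132600743802 [0.33093946 0.24811261 0.05940581]
[ 0.44989378 -0.1220469   0.11005165] [-1.14312422  1.84528994  8.56343449] 0.02129296929700479 [ 3.21589610e-01  2.77157498e-01 -2.85252325e-05]
[[147 112 119 142 145 145 144 143 140 139 136]
 [132 114 134 145 149 147 146 146 144 142 140]
 [112 121 144 149 150 149 148 148 146 144 143]
 [108 135 149 151 151 150 150 149 147 147 146]
 [127 147 153 152 152 152 151 150 150 148 147]
 [142 153 153 153 153 152 152 151 151 150 148]
 [148 154 154 153 154 152 152 153 152 151 150]
 [153 154 154 154 154 153 153 152 152 152 151]
 [153 154 154 155 154 154 154 153 153 152 152]
 [153 153 153 153 154 154 154 154 154 153 153]]
```

View pics/e1.png

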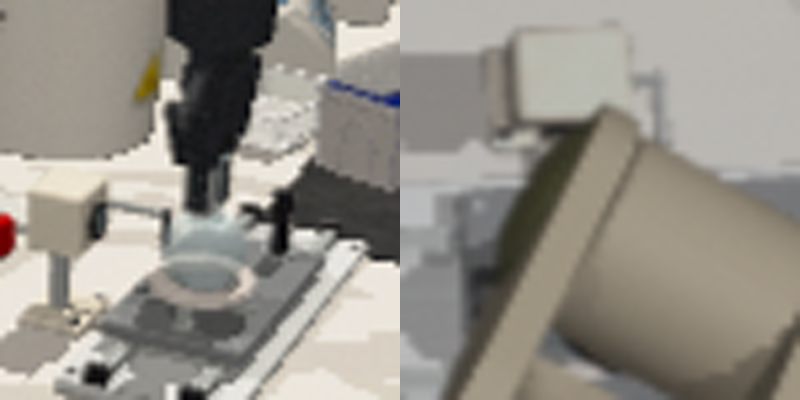

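The flask is seated and upright in the sunk ring, and the fingers touch only the neck. The force suggests the ring is about 13 mm down, so I'll press about 1 mm more and verify the carriage hasn't shifted.

>>> drive_tool(
  offset=[
    [0,0,0.03],
    [0,0,0],
    [0,0,0],
    [0,0,0],
    [0,0,0],
    [0,0,0],
    [0,0,0],
    [0,0,0],
    [0,0,0],
    [0,0,0],
  ],
  turn=[
    [0,0,0],
    [0,0,0],
    [0,0,0],
    [0,0,0],
    [0,0,0],
    [0,0,0],
    [0,0,0],
    [0,0,0],
    [0,0,0],
    [0,0,0],
  ],
  hand=[0,0,0,0,0,0,0,0,0,0],
)

```text
time_s: 18.25
position: [0.4499, -0.122, 0.1089]
tool_rot: [[-0.999, -0.038, 0.001], [-0.038, 0.999, -0.0], [-0.001, -0.0, -1.0]]
ft_force: [-1.6, 2.7, 9.4]
grip_width: 0.0214
gripper_force: 49.8
```

```bash
python3 - <<'E'
from h import *
im=get_image("side");new=cv2.resize(im[115:190,270:345],None,fx=8,fy=8,interpolation=cv2.INTER_CUBIC)
old=cv2.imread("pics/g1.png")
for nm,(y0,y1,x0,x1) in dict(knob=(355,470,395,450),carr_front=(480,600,330,470),fixed_head=(335,470,40,170)).items():
    r=cv2.matchTemplate(new[y0-25:y1+25,x0-25:x1+25] if y1+25<=600 else new[y0-25:600,x0-25:x1+25],old[y0:y1,x0:x1],cv2.TM_CCOEFF_NORMED)
    _,m,_,l=cv2.minMaxLoc(r);print(nm,m,(np.array(l)-25)/8,"px")
k=(.4348,-.2408,.066);print("px per 5mm in y",proj("side",np.add(k,(0,.005,0)))-proj("side",k))
for i in range(3): get_image("side");s=observe();print(s["time_s"],s["position"],s["ft_force"],s["gripper_force"])
E
```

```text
knob 0.9996147155761719 [0. 0.] px
carr_front 0.803058385848999 [ 0.125 -0.125] px
fixed_head 0.9997824430465698 [0. 0.] px
px per 5mm in y [-0.45326954  0.42700028]
18.35 [ 0.44990324 -0.12202759  0.10890021] [-0.95174632  2.13013731 10.4294164 ] 49.817910566926
18.4 [ 0.44990635 -0.12204081  0.10892298] [-1.45151537  2.21023442  9.09477135] 49.81751762330532
18.45 [ 0.44991845 -0.12205053  0.10893523] [-1.72438156  2.00377681  9.56177754] 49.81751583516598
```

```bash
python3 -c "
from h import *
print(env.close_job())"
```

```text
the job is handed in; nothing more can be done
None
```

I handed the job in with the flask gripped by the neck and held upright in the sprung ring, pressed about 14–15 mm down (estimated from force). The mark was about under the needle when I let go of the knob. The arm hid the mark at the end, but the knob showed no shift while pressing. I was not shown the verdict.

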